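# Find the rocking corner of the labelling jig and press its shim flat

## Task

The bottle-labelling jig plate stands on four feet, and one of its corners rocks. With shut fingertips, press down on the ears at its corners one at a time until you find the one that sinks, then press the bent-up leaf shim of that same foot down flat on its stop and take the hand away. Leave the other three shims standing up, do not lift or shift the plate, and leave the things around it where they are.

Things in the scene. Friction and masses are not known exactly. Their poses are not given: they have to be found in the camera images.
- jig_plate: loose aluminium jig plate, 164 x 116 x 12 mm, two grey V cradles and an end stop (at +x) on top, up to 54 mm above its underside. It rests on four feet on a plywood board whose top is at z = 0.111 m (board laid over a carton). Origin: centre of its underside, 20 mm above the board; x away from the robot, y left. Four flat ears, 44 x 54 mm, stick out sideways. 0.6 to 1.3 kg
- ear_near_left (a point): top of the plate's near left ear, centre of its pressing spot above the foot (moves with the plate), 32 mm above the board. Three ears stand on hard pads and do not give; the fourth is on a sprung pad: pressed here with 8 N or more it sinks about 4 mm (the opposite ear may rise as much), and comes back up when released
- ear_near_right (a point): top of the plate's near right ear, centre of its pressing spot above the foot (moves with the plate), 32 mm above the board. Three ears stand on hard pads and do not give; the fourth is on a sprung pad: pressed here with 8 N or more it sinks about 4 mm (the opposite ear may rise as much), and comes back up when released
- ear_far_left (a point): top of the plate's far left ear, centre of its pressing spot above the foot (moves with the plate), 32 mm above the board. Three ears stand on hard pads and do not give; the fourth is on a sprung pad: pressed here with 8 N or more it sinks about 4 mm (the opposite ear may rise as much), and comes back up when released
- ear_far_right (a point): top of the plate's far right ear, centre of its pressing spot above the foot (moves with the plate), 32 mm above the board. Three ears stand on hard pads and do not give; the fourth is on a sprung pad: pressed here with 8 N or more it sinks about 4 mm (the opposite ear may rise as much), and comes back up when released
- leaf_near_left (a point): spot to press on the leaf shim of the near left foot, at the leaf's top face ONCE FLAT (16 mm above the board, 58 mm to the plate's -x of the ear centre; fixed to the plate). Leaf: steel tongue 28 mm wide, 41 long, 2.5 thick, hinged just outside the ear's -x edge, 31 mm from this spot, sticking out to -x. At the start it slants up 23 to 29 degrees: its top is then 12 to 15 mm higher here
- leaf_near_right (a point): spot to press on the leaf shim of the near right foot, at the leaf's top face ONCE FLAT (16 mm above the board, 58 mm to the plate's -x of the ear centre; fixed to the plate). Leaf: steel tongue 28 mm wide, 41 long, 2.5 thick, hinged just outside the ear's -x edge, 31 mm from this spot, sticking out to -x. At the start it slants up 23 to 29 degrees: its top is then 12 to 15 mm higher here
- leaf_far_left (a point): spot to press on the leaf shim of the far left foot, at the leaf's top face ONCE FLAT (16 mm above the board, 58 mm to the plate's -x of the ear centre; fixed to the plate). Leaf: steel tongue 28 mm wide, 41 long, 2.5 thick, hinged just outside the ear's -x edge, 31 mm from this spot, sticking out to -x. At the start it slants up 23 to 29 degrees: its top is then 12 to 15 mm higher here
- leaf_far_right (a point): spot to press on the leaf shim of the far right foot, at the leaf's top face ONCE FLAT (16 mm above the board, 58 mm to the plate's -x of the ear centre; fixed to the plate). Leaf: steel tongue 28 mm wide, 41 long, 2.5 thick, hinged just outside the ear's -x edge, 31 mm from this spot, sticking out to -x. At the start it slants up 23 to 29 degrees: its top is then 12 to 15 mm higher here
- shim_a (a joint): angle of one of the four leaf shims, rad: grows as it is pressed, 0 to 0.1 at the start (bent up), 0.5 = flat on its stop. Its stiff hinge needs about 8 N at the pressing spot, up to 10 N when pressed at 25 mm/s, and stays where it is left. Which letter stands at which ear differs from start to start
- shim_b (a joint): angle of one of the four leaf shims, rad: grows as it is pressed, 0 to 0.1 at the start (bent up), 0.5 = flat on its stop. Its stiff hinge needs about 8 N at the pressing spot, up to 10 N when pressed at 25 mm/s, and stays where it is left. Which letter stands at which ear differs from start to start
- shim_c (a joint): angle of one of the four leaf shims, rad: grows as it is pressed, 0 to 0.1 at the start (bent up), 0.5 = flat on its stop. Its stiff hinge needs about 8 N at the pressing spot, up to 10 N when pressed at 25 mm/s, and stays where it is left. Which letter stands at which ear differs from start to start
- shim_d (a joint): angle of one of the four leaf shims, rad: grows as it is pressed, 0 to 0.1 at the start (bent up), 0.5 = flat on its stop. Its stiff hinge needs about 8 N at the pressing spot, up to 10 N when pressed at 25 mm/s, and stays where it is left. Which letter stands at which ear differs from start to start
- roll: roll of labels, 60 mm across, 74 mm tall, standing on the table left of the board; origin under its centre. Bystander, leave alone
- cutters: side cutters, 122 mm long, 14 mm high, lying on the board's near end. Bystander, leave alone
- tape: roll of masking tape, 98 mm across, 25 mm high, lying on the table left of the board. Bystander, leave alone

How it is judged (in metres and radians):
On the way, in this order (a step that is already met when the one before it is completed fails the run):
1. the ear that rocks is pressed down by at least 2.5 mm (height (world z) of any of ear_near_left, ear_near_right, ear_far_left, ear_far_right below 0.1405 m), for 0.1 s.
2. the leaf shim of the rocking corner is pressed flat (value of joint shim_c above 0.4 rad), for 0.2 s.
At the end, for the whole second after the job is handed in: The shim of the rocking corner lies flat (within 0.1 rad, about 3 mm at the pressing spot), the other three still stand up (none pressed beyond 0.22 rad), the plate rests within 12 mm of where it stood and level within 0.03 rad, the bystanders within 20 mm of theirs (value of joint shim_c above 0.4 rad and not (value of joint any of shim_a, shim_b, shim_d above 0.22 rad) and distance of jig_plate from where it was at the start of the episode below 0.012 m and angle between jig_plate's own z axis and vertical below 0.03 rad and linear speed of jig_plate below 0.02 m/s and distance of each of roll, cutters, tape from where it was at the start of the episode below 0.02 m); the robot touches nothing.
It fails at once if the shim of a corner that does not rock is pressed down (beyond 0.22 rad) (value of joint any of shim_a, shim_b, shim_d above 0.22 rad).
It fails at once if the plate is lifted (its middle 10 mm up), tipped more than 0.1 rad or shifted more than 15 mm (height (world z) of jig_plate above 0.141 m or angle between jig_plate's own z axis and vertical above 0.1 rad or distance of jig_plate from where it was at the start of the episode above 0.015 m).
It fails at once if a bystander is moved more than 20 mm (not (distance of each of roll, cutters, tape from where it was at the start of the episode below 0.02 m)).
It also fails if it takes over 54 s, if anything falls off the work surface, if the arm or the gripper's body presses on something with over 40 N, if the wrist force passes 120 N, or if a joint passes its speed limit or range.

## Robot

A 6-joint arm with a two-finger parallel gripper is mounted at the origin on a cart in front of the work surface, level with it; the furniture and walls round the work are solid. World frame = base frame: x ahead of the robot, y to its left, z up, the work surface at z = 0. Lengths are in mm, angles in degrees, forces in N, time in s.
With the tool pointing down it reaches from about 300 to 850 mm from the base axis. Payload 4.2 kg.
Tool frame: the origin (TCP) lies at the very end of the fingers, on their centre line; the grasp point (between the pads) lies 19 mm behind it (env.grasp_offset is the distance from the TCP to the grasp point, in mm); z points along the fingers, y is the line along which they close (so a half turn about z gives the same grasp; the last joint's range is limited). The gripper opens to 91 mm and grips with 3 to 60 N. Pads are 32 mm wide; open, the fingers measure 118 mm over their backs; the gripper's body (76 mm by 178 mm) begins 60 mm behind the grasp point.
Start: joints at [68.125, 18.312, 89.639, -0, 72.044, -1.146], TCP at [203.529, 537.791, 213.976] pointing down, gripper open.
Joint ranges: [-177.97, 177.97], [-48.28, 115.42], [12.27, 149.76], [-77.06, 257.06], [2.81, 150.46], [-146.56, 146.56]. Speed limits (degrees/s): [147.25, 147.25, 180, 180, 180, 180].

## Interface

Orientations are given as [roll, pitch, yaw] about the fixed x, y, z axes, in that order (R = Rz(yaw) Ry(pitch) Rx(roll)).
In Python, from workcell import env, eyes gives the robot as it stands.
- The arm moves only by the tool send_rows, never from a script. Its arguments are lists of equal length, an entry for each row: "grip": the opening, from -1 (shut) to 1 (fully open), so that 0 is half open; "xyz": the shift along the world's x, y, z in m, a list of three; "yaw": the turn about the world's z in degrees. A call has 1 to 8 rows; each row is the pose to reach, as a shift and turn from the pose commanded when the call began; what a row does not reach only later rows make up. A row lasts 1/12 s, in which the tool goes at most 41.7 mm and 7.16 degrees, less where a joint would pass 70% of its speed; a pose out of reach is approached as far as the arm can. A call with a gripper value outside its range is refused whole. The fingers move at their own pace and stop on an object; "grip_force" is the grip in N (left out, the last holds). Time passes only in rows, so rows that repeat a pose let the fingers close. It gives the time, the measured TCP pose, the force, the opening and the grip force at its end, in the units of the state.
- env.state(): the state, without advancing time (a new reading comes with each control period).
- eyes.grab_frame(name): name is "side" or "top"; returns a dict with "frame" (384x512x3 uint8, red, green, blue), "fx", "fy", "cx", "cy" (pixels), "D" ([k1, k2, p1, p2, k3] as OpenCV has them; the pictures are not rectified), "pose" (4x4, takes a point from camera to world coordinates). Camera axes: x right, y down, z forward; pixel columns grow to the right and rows downward; lengths in mm; the calibration is good to about 2 mm. A picture is of the moment at which its call begins. There is no depth.
- env.job_done(): hands the job in; it is judged then, once.
The state is a dict: "time_s": time; "qpos": joint angles; "qvel": joint speeds; "effort": joint torques, N m; "ee_pos": TCP position; "ee_rot": TCP orientation; "force": force on the tool from outside, world axes, zero at the start; "torque": the same for the moment, N m; "gripper_width": finger opening in mm; "gripper_force": force on a finger pad.
Only numpy, scipy, OpenCV 4.12 (cv2) and the standard library are available. Lean on these libraries where they do the work, as an engineer would, in place of code of your own. Each camera call takes 0.05 s, during which the arm holds its last target. There are 200 camera calls.

## Working session

There is one attempt and no reset: what is moved stays moved. The work goes in short steps, Python scripts to look and compute and a tool call to move; the robot and the scene stay as the last step left them, time stands still between calls to the robot, and variables do not carry over. Pictures are saved under pics/ and viewed, at most 10 in all, crops included, and the job is handed in when it is done.

Besides the shell and the picture viewer there is one more tool, called after ">>>" as name([rows], argument=value, ...), one row to a line, values as JSON. send_rows: Moves the arm, as the interface text tells. Its arguments: {"type":"object","properties":{"grip":{"type":"array"},"xyz":{"type":"array"},"yaw":{"type":"array"},"grip_force":{"type":"number"}},"required":["grip","xyz","yaw"]}

```bash
mkdir -p pics; ls; cat > h.py <<'E'
import numpy as np, cv2, pickle
from workcell import env, eyes
def grab(n,f):
    d=eyes.grab_frame(n); pickle.dump(d,open(f'pics/{f}.pkl','wb'))
    cv2.imwrite(f'pics/{f}.png',cv2.cvtColor(d['frame'],cv2.COLOR_RGB2BGR)); return d
def load(f): return pickle.load(open(f'pics/{f}.pkl','rb'))
def K(d): return np.array([[d['fx'],0,d['cx']],[0,d['fy'],d['cy']],[0,0,1.]])
def onplane(d,uv,z):
    u=cv2.undistortPoints(np.array(uv,float).reshape(-1,1,2),K(d),np.array(d['D'],float)).reshape(-1,2)
    P=np.array(d['pose']);r=np.c_[u,np.ones(len(u))]@P[:3,:3].T;o=P[:3,3]
    return o+r*((z-o[2])/r[:,2])[:,None]
def proj(d,p):
    P=np.linalg.inv(np.array(d['pose']));r,_=cv2.Rodrigues(P[:3,:3])
    return cv2.projectPoints(np.array(p,float).reshape(-1,1,3),r,P[:3,3],K(d),np.array(d['D'],float))[0].reshape(-1,2)
E
python3 - <<'E'
from h import *
for n in('top','side'):
    d=grab(n,n+'0');print(np.round(d['pose'],2).tolist(),d['fx'])
s=env.state();print(s['ee_pos'],s['ee_rot'],s['force'],s['time_s'])
E
```

```text
pics
[[-0.0, -1.0, 0.09, 453.87], [-1.0, 0.0, 0.02, 173.77], [-0.02, -0.09, -1.0, 981.5], [0.0, 0.0, 0.0, 1.0]] 367.90905944930745
[[0.93, -0.24, 0.28, 295.91], [-0.37, -0.62, 0.7, -431.8], [0.01, -0.75, -0.66, 713.14], [0.0, 0.0, 0.0, 1.0]] 391.4582603919081
[203.34677283 537.37921682 213.2080168 ] [-1.79910689e+02 -2.64136312e-03  1.59272156e+02] [-0.03520306  0.07686745 -0.19771237] 0.1
```

View pics/top0.png

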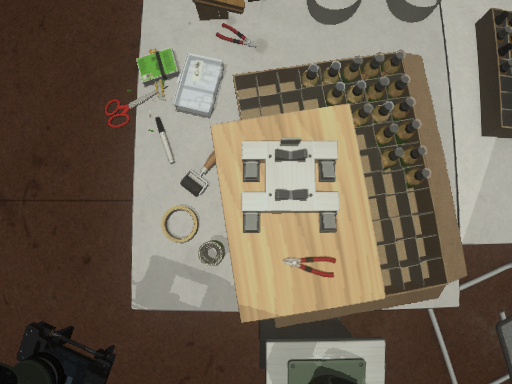

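View pics/side0.png

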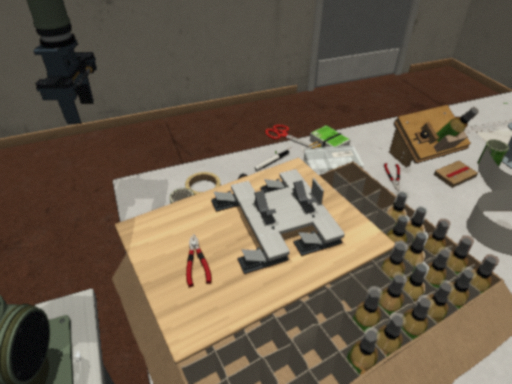

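The top view shows the plate between px (242,141) and (338,212). The far leaves are near (250,170) and (328,170), and the near leaves near (251,221) and (328,221). The cutters are at (310,267).

```bash
python3 - <<'E'
from h import *
d=load('top0');im=d['frame'];c=im[125:245,225:355]
cv2.imwrite('pics/crop.png',cv2.cvtColor(cv2.resize(c,None,fx=5,fy=5,interpolation=cv2.INTER_CUBIC),cv2.COLOR_RGB2BGR)[:600])
hsv=cv2.cvtColor(im,cv2.COLOR_RGB2HSV)
m=((hsv[...,1]<45)&(hsv[...,2]>135)).astype(np.uint8);r=np.zeros_like(m);r[130:240,232:350]=1;m*=r
n,l,s,ce=cv2.connectedComponentsWithStats(m)
for i in range(1,n):
    if s[i,4]>60:
        print(s[i])
        q=np.argwhere(l==i)[:,::-1]
        R=cv2.minAreaRect(q.astype(np.float32));print(R)
        print(np.round(onplane(d,cv2.boxPoints(R),143),1).tolist())
dk=((hsv[...,1]<60)&(hsv[...,2]<110)).astype(np.uint8)*r
n,l,s,ce=cv2.connectedComponentsWithStats(dk)
for i in range(1,n):
    if s[i,4]>60: print('dark',s[i],np.round(onplane(d,[ce[i]],140),1))
E
```

```text
[ 242  141   97   70 4405]
((290.0, 175.49996948242188), (95.99998474121094, 68.99998474121094), 0.0)
[[491.0, 214.6, 143.0], [651.4, 214.8, 143.0], [650.8, -9.0, 143.0], [490.1, -4.8, 143.0]]
[245 162  13  15 155]
((251.0, 169.0), (14.0, 12.0), 90.0)
[[601.8, 207.8, 143.0], [601.7, 180.0, 143.0], [569.1, 180.1, 143.0], [569.2, 207.7, 143.0]]
[322 162  13  15 147]
((328.0615539550781, 168.99229431152344), (15.380306243896484, 10.294882774353027), 82.87498474121094)
[[601.2, 29.8, 143.0], [604.2, 5.9, 143.0], [568.5, 2.4, 143.0], [565.6, 26.2, 143.0]]
[245 213  13  17 178]
((251.0, 221.0), (16.0, 12.0), 90.0)
[[484.2, 207.7, 143.0], [484.1, 180.4, 143.0], [447.8, 180.5, 143.0], [447.8, 207.7, 143.0]]
[324 215  12  13 117]
((329.5, 221.0), (12.0, 11.0), 90.0)
[[478.9, 27.6, 143.0], [478.8, 2.4, 143.0], [451.5, 2.9, 143.0], [451.6, 28.1, 143.0]]
dark [281 140  20   6 102] [[648.7 103.1 140. ]]
dark [275 149  32  13 318] [[617.4 102.8 140. ]]
dark [243 159  21  23 182] [[580.7 194.6 140. ]]
dark [319 159  17  23 167] [[578.1  23.  140. ]]
dark [292 189  16  11 144] [[526.4  82.5 140. ]]
dark [275 190  15  11 140] [[526.4 123.5 140. ]]
dark [243 211  18  21 120] [[464.7 195.8 140. ]]
dark [319 211  18  21 145] [[461.5  23.5 140. ]]
```

View pics/crop.png

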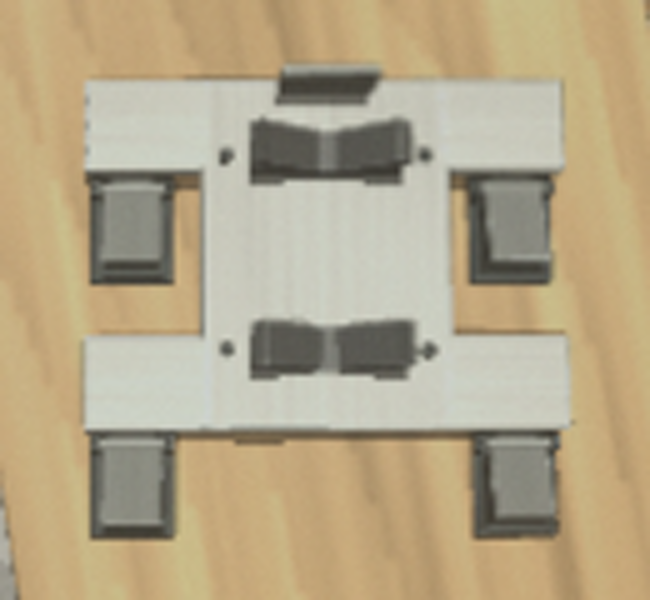

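Plate outline in crop pixels, where the crop is 5x from (225,125): corners at (84,78), (562,80), (84,430) and (570,430). The leaf tops are centred near (132,222), (517,218), (132,480) and (525,480).

```bash
python3 - <<'E'
from h import *
d=load('top0')
f=lambda L:np.array(L)/5+[224.6,124.6]
print(np.round(onplane(d,f([(84,78),(562,80),(84,430),(570,430),(84,170),(562,170),(84,334),(568,334)]),143),1).tolist())
print('leaf bases z~120: left/right edges')
print(np.round(onplane(d,f([(91,275),(172,275),(471,275),(551,275),(91,530),(173,530),(475,530),(556,530)]),119),1).tolist())
print(np.round(onplane(d,f([(233+0,155)]),143),1).tolist())
s=load('side0')
cv2.imwrite('pics/sc.png',cv2.cvtColor(cv2.resize(s['frame'][155:285,195:355],None,fx=4.6,fy=4.6,interpolation=cv2.INTER_CUBIC),cv2.COLOR_RGB2BGR))
E
```

```text
[[653.3, 216.2, 143.0], [651.8, -6.6, 143.0], [489.6, 215.9, 143.0], [488.8, -6.1, 143.0], [609.8, 216.1, 143.0], [609.2, -5.4, 143.0], [533.6, 216.0, 143.0], [532.8, -6.2, 143.0]]
leaf bases z~120: left/right edges
[[563.9, 213.9, 119.0], [563.8, 175.6, 119.0], [563.3, 34.2, 119.0], [563.2, -3.9, 119.0], [443.9, 213.9, 119.0], [443.8, 175.5, 119.0], [443.2, 34.4, 119.0], [443.0, -3.8, 119.0]]
[[616.5, 147.2, 143.0]]
```

View pics/sc.png

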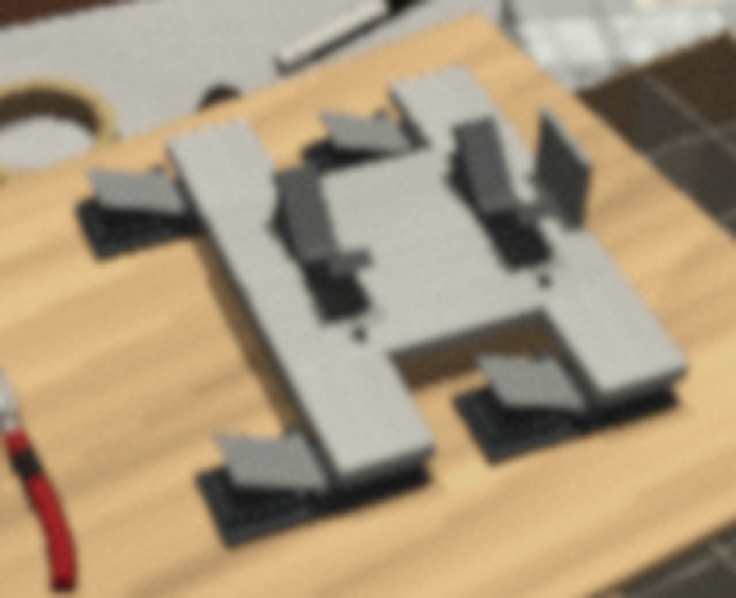

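The side crop shows all four leaves standing up, and the space above the ears is free. The ear centres come out at x≈511 and 631, y≈194 and 15, which agrees with the given sizes (163 x 222 mm outline). I'll move above the near left ear with the fingers shut.

>>> send_rows([
  [0.02,-0.02,0.005],
  [0.04,-0.045,0.01],
  [0.06,-0.07,0.015],
  [0.08,-0.09,0.015],
  [0.1,-0.115,0.015],
  [0.12,-0.135,0.015],
  [0.14,-0.16,0.015],
  [0.16,-0.18,0.015],
], grip=[-1,-1,-1,-1,-1,-1,-1,-1], yaw=[1,3,4,6,7,8,9,10])

```text
time_s: 0.77
ee_pos: [364.0, 355.9, 228.7]
ee_rot: [-179.9, -0.0, 169.3]
force: [0.4, 0.5, -0.4]
gripper_width: 40.8
gripper_force: 0.0
```

>>> send_rows([
  [0.02,-0.022,0],
  [0.04,-0.044,0],
  [0.06,-0.066,0],
  [0.08,-0.09,0],
  [0.11,-0.12,0],
  [0.13,-0.145,0],
  [0.148,-0.164,0],
  [0.148,-0.164,0],
], grip=[-1,-1,-1,-1,-1,-1,-1,-1], yaw=[1,3,4,6,7,8,10,10.7])

```text
time_s: 1.43
ee_pos: [514.3, 190.3, 228.3]
ee_rot: [-179.9, 0.1, 179.8]
force: [-0.5, 0.3, -0.3]
gripper_width: 0.2
gripper_force: 0.0
```

>>> send_rows([
  [-0.003,0.003,-0.02],
  [-0.003,0.003,-0.04],
  [-0.003,0.003,-0.06],
  [-0.003,0.003,-0.07],
  [-0.003,0.003,-0.076],
  [-0.003,0.003,-0.078],
  [-0.003,0.003,-0.08],
  [-0.003,0.003,-0.08],
], grip=[-1,-1,-1,-1,-1,-1,-1,-1], yaw=[0,0,0,0,0,0,0,0])

```text
time_s: 2.1
ee_pos: [508.9, 197.1, 149.5]
ee_rot: [180.0, 0.1, 180.0]
force: [-0.1, 0.4, -0.0]
gripper_width: 0.4
gripper_force: 0.0
```

>>> send_rows([
  [0,0,-0.001],
  [0,0,-0.002],
  [0,0,-0.003],
  [0,0,-0.004],
  [0,0,-0.005],
  [0,0,-0.006],
  [0,0,-0.006],
  [0,0,-0.006],
], grip=[-1,-1,-1,-1,-1,-1,-1,-1], yaw=[0,0,0,0,0,0,0,0])

```text
time_s: 2.77
ee_pos: [508.6, 196.8, 143.3]
ee_rot: [180.0, 0.0, 180.0]
force: [-1.5, -0.5, 2.3]
gripper_width: 0.8
gripper_force: 1.5
```

>>> send_rows([
  [0,0,-0.0005],
  [0,0,-0.001],
  [0,0,-0.0015],
  [0,0,-0.0015],
], grip=[-1,-1,-1,-1], yaw=[0,0,0,0])

```text
time_s: 3.1
ee_pos: [508.6, 196.8, 143.3]
ee_rot: [180.0, 0.1, 180.0]
force: [-2.9, -1.8, 11.2]
gripper_width: 0.7
gripper_force: 5.7
```

The near left ear is hard: 11 N with no sink. Next is the far left ear.

>>> send_rows([
  [0,0,0.015],
  [0,0,0.03],
  [0.03,-0.001,0.03],
  [0.06,-0.002,0.03],
  [0.09,-0.002,0.03],
  [0.122,-0.002,0.028],
  [0.122,-0.002,0.014],
  [0.122,-0.002,0.008],
], grip=[-1,-1,-1,-1,-1,-1,-1,-1], yaw=[0,0,0,0,0,0,0,0])

```text
time_s: 3.77
ee_pos: [631.2, 194.4, 147.1]
ee_rot: [-180.0, -0.1, 179.9]
force: [-0.6, 0.7, -0.8]
gripper_width: 0.4
gripper_force: 0.0
```

>>> send_rows([
  [0,0,-0.002],
  [0,0,-0.004],
  [0,0,-0.005],
  [0,0,-0.006],
  [0,0,-0.007],
  [0,0,-0.0075],
  [0,0,-0.008],
  [0,0,-0.008],
], grip=[-1,-1,-1,-1,-1,-1,-1,-1], yaw=[0,0,0,0,0,0,0,0])

```text
time_s: 4.43
ee_pos: [630.4, 195.0, 142.9]
ee_rot: [180.0, 0.1, 180.0]
force: [-2.3, -0.1, 6.4]
gripper_width: 0.8
gripper_force: 2.9
```

>>> send_rows([
  [0,0,-0.0005],
  [0,0,-0.001],
  [0,0,-0.001],
  [0,0,-0.001],
], grip=[-1,-1,-1,-1], yaw=[0,0,0,0])

```text
time_s: 4.77
ee_pos: [630.5, 195.1, 142.3]
ee_rot: [179.9, 0.1, 180.0]
force: [-2.9, 0.0, 7.3]
gripper_width: -0.0
gripper_force: 3.5
```

>>> send_rows([
  [0,0,-0.0005],
  [0,0,-0.001],
  [0,0,-0.0015],
  [0,0,-0.002],
  [0,0,-0.002],
  [0,0,-0.002],
], grip=[-1,-1,-1,-1,-1,-1], yaw=[0,0,0,0,0,0])

```text
time_s: 5.27
ee_pos: [630.7, 195.2, 140.9]
ee_rot: [179.9, 0.1, 180.0]
force: [-2.9, -0.0, 8.9]
gripper_width: 0.7
gripper_force: 4.6
```

It sinks here. I'll press on past the 2.5 mm threshold.

>>> send_rows([
  [0,0,-0.0005],
  [0,0,-0.001],
  [0,0,-0.0015],
  [0,0,-0.002],
  [0,0,-0.0025],
  [0,0,-0.003],
  [0,0,-0.003],
  [0,0,-0.003],
], grip=[-1,-1,-1,-1,-1,-1,-1,-1], yaw=[0,0,0,0,0,0,0,0])

```text
time_s: 5.93
ee_pos: [630.9, 195.3, 139.3]
ee_rot: [179.9, 0.2, 180.0]
force: [-3.8, -0.9, 14.1]
gripper_width: 0.5
gripper_force: 7.1
```

The far left ear sank 4 mm. Next is its leaf, 58 mm toward -x.

>>> send_rows([
  [0,0,0.012],
  [0,0,0.026],
  [-0.015,0,0.03],
  [-0.035,0,0.03],
  [-0.058,0,0.028],
  [-0.058,0,0.022],
  [-0.058,0,0.018],
  [-0.058,0,0.016],
], grip=[-1,-1,-1,-1,-1,-1,-1,-1], yaw=[0,0,0,0,0,0,0,0])

```text
time_s: 6.6
ee_pos: [572.8, 194.8, 151.0]
ee_rot: [-180.0, 0.0, 180.0]
force: [-0.0, 0.3, -0.3]
gripper_width: 0.3
gripper_force: 0.0
```

>>> send_rows([
  [0,0,-0.002],
  [0,0,-0.004],
  [0,0,-0.006],
  [0,0,-0.008],
  [0,0,-0.0095],
  [0,0,-0.011],
  [0,0,-0.0125],
  [0,0,-0.014],
], grip=[-1,-1,-1,-1,-1,-1,-1,-1], yaw=[0,0,0,0,0,0,0,0])

```text
time_s: 7.27
ee_pos: [571.5, 194.8, 138.7]
ee_rot: [180.0, -0.1, 180.0]
force: [-5.5, -0.0, 8.3]
gripper_width: 0.4
gripper_force: 4.6
```

>>> send_rows([
  [0,0,-0.0015],
  [0,0,-0.003],
  [0,0,-0.0045],
  [0,0,-0.006],
  [0,0,-0.0075],
  [0,0,-0.009],
  [0,0,-0.0105],
  [0,0,-0.012],
], grip=[-1,-1,-1,-1,-1,-1,-1,-1], yaw=[0,0,0,0,0,0,0,0])

```text
time_s: 7.93
ee_pos: [570.4, 194.8, 126.8]
ee_rot: [180.0, -0.2, 180.0]
force: [-9.9, -1.0, 19.8]
gripper_width: 0.3
gripper_force: 9.7
```

>>> send_rows([
  [0,0,-0.0005],
  [0,0,-0.001],
  [0,0,-0.0015],
  [0,0,-0.002],
  [0,0,-0.002],
  [0,0,-0.002],
], grip=[-1,-1,-1,-1,-1,-1], yaw=[0,0,0,0,0,0])

```text
time_s: 8.43
ee_pos: [570.4, 194.8, 126.7]
ee_rot: [180.0, -0.2, 180.0]
force: [-10.9, -0.9, 20.7]
gripper_width: 0.1
gripper_force: 9.8
```

It is flat at 126.7 mm with a hard stop. I'll lift straight up and away.

>>> send_rows([
  [0,0,0.004],
  [0,0,0.012],
  [0,0,0.03],
  [0,0,0.06],
  [0,0,0.09],
  [-0.02,0.03,0.1],
  [-0.04,0.06,0.1],
  [-0.06,0.09,0.1],
], grip=[-1,-1,-1,-1,-1,-1,-1,-1], yaw=[0,0,0,0,0,0,0,0])

```text
time_s: 9.1
ee_pos: [513.0, 285.7, 224.9]
ee_rot: [179.9, 0.2, 179.9]
force: [-0.7, 0.6, -0.6]
gripper_width: 0.6
gripper_force: 0.0
```

>>> send_rows([
  [-0.03,0.03,0],
  [-0.06,0.06,0],
  [-0.08,0.08,0],
  [-0.1,0.1,0],
  [-0.12,0.12,0],
  [-0.13,0.13,0],
  [-0.13,0.13,0],
  [-0.13,0.13,0],
], grip=[-1,-1,-1,-1,-1,-1,-1,-1], yaw=[0,0,0,0,0,0,0,0])

```text
time_s: 9.77
ee_pos: [382.5, 415.2, 223.5]
ee_rot: [-180.0, 0.0, -179.9]
force: [1.7, 0.0, 0.4]
gripper_width: 0.2
gripper_force: 0.0
```

```bash
python3 - <<'E'
from h import *
s=grab('side','side1');t=grab('top','top1')
a=cv2.resize(s['frame'][155:285,195:355],(490,398),interpolation=cv2.INTER_CUBIC)
b=cv2.resize(t['frame'][125:285,225:349],(308,398),interpolation=cv2.INTER_CUBIC)
cv2.imwrite('pics/c1.png',cv2.cvtColor(np.hstack([a,b]),cv2.COLOR_RGB2BGR))
E
```

```text
(no output)
```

View pics/c1.png

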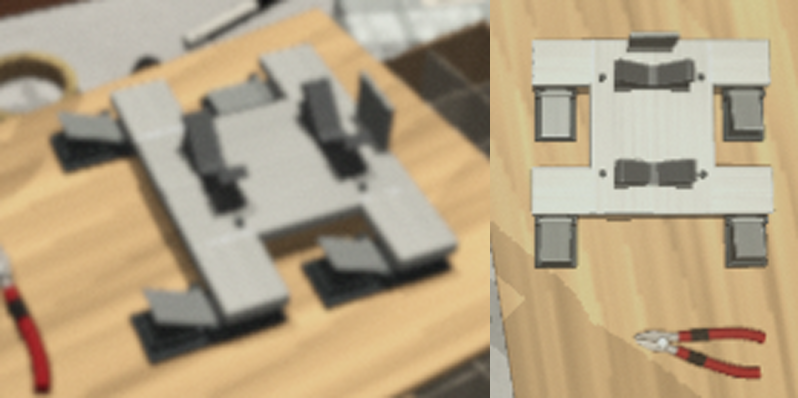

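The far left leaf lies flat at (240,95) in the side part. The other three still stand up at (90,125), (180,305) and (352,253), and the plate and cutters have not moved. I'm handing the job in.

```bash
python3 -c "
from workcell import env
print(env.job_done())"
```

```text
the job is handed in; nothing more can be done
None
```

The far left ear was the one that rocked (it sank about 4 mm); its leaf shim is now pressed flat, the other three still stand, and the job is handed in, though the hand-in returned no verdict.

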